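# Show a charger's ends to the inspection camera, then hold it in the corner jig

### The arm

A 6-joint arm with a two-finger parallel gripper is mounted at the origin on a cart in front of the work surface, level with it; the furniture and walls round the work are solid. World frame = base frame: x ahead of the robot, y to its left, z up, the work surface at z = 0. Lengths are in m, angles in rad, forces in N, time in s.
With the tool pointing down it reaches from about 0.4 to 0.925 m from the base axis. Payload 12.5 kg.
Tool frame: the origin (TCP) lies midway between the tips of the shut fingers; the grasp point (between the pads) lies bot.pinch_z behind it (bot.pinch_z is the distance from the TCP to the grasp point, in m); z points along the fingers, y is the line along which they close (so a half turn about z gives the same grasp; the last joint's range is limited). The gripper opens to 95 mm and grips with 3 to 60 N. Pads are 20 mm wide; open, the fingers measure 119 mm over their backs; the gripper's body (75 mm by 180 mm) begins 59 mm behind the grasp point.
Start: joints at [-1.395, 0.491, 1.559, -0, 1.092, -0.106], TCP at [0.174, -0.6, 0.215] pointing down, gripper open.
Joint ranges: [-3.1, 3.1], [-0.84, 2.19], [0.05, 2.79], [-1.13, 4.28], [0.06, 2.93], [-2.69, 2.69]. Speed limits (rad/s): [2.22, 2.22, 2.79, 3.14, 3.14, 3.14].

### API

Orientations are given as [roll, pitch, yaw] about the fixed x, y, z axes, in that order (R = Rz(yaw) Ry(pitch) Rx(roll)).
In Python, from workcell import state, imaging, workorder, bot gives the robot as it stands.
- The arm moves only by the tool send_rows, never from a script. Its argument "targets" is a list of rows, each an object of numbers: "tx", "ty", "tz": the shift along the world's x, y, z in mm; "wx", "wy", "wz": the turn, a rotation vector about the world's x, y, z in degrees; "hand": the opening, from -1 (shut) to 1 (fully open). In form: [{"tx": .., "ty": .., "tz": .., "wx": .., "wy": .., "wz": .., "hand": ..}, ...]. A call has 1 to 5 rows; each row shifts and turns the commanded pose from where the row before left it; what a row does not reach is not made up. A row lasts 1/8 s, in which the tool goes at most 62.5 mm and 10.7 degrees, less where a joint would pass 70% of its speed; a pose out of reach is approached as far as the arm can. A call with a gripper value outside its range is refused whole. The fingers move at their own pace and stop on an object; "squeeze" is the grip in N (left out, the last holds). Time passes only in rows, so rows that do not move let the fingers close. It gives the time, the measured TCP pose, the force, the opening and the grip force at its end, in the units of the state.
- state(): the state, without advancing time (a new reading comes with each control period).
- imaging.get_image(name): name is "scene" or "top" or "wrist"; returns (picture, depth): 420x560x3 uint8, red, green, blue; 420x560 float32, m along the optical axis (not along the pixel's ray), 0 where there is no reading.
- imaging.camera_model(name): a dict with "intrinsics" (3x3 intrinsics, pixels), "k1" (the pictures are not rectified: a ray, as slopes to the right and down, at radius r is drawn at 1 + k1 r^2 times it, then the intrinsics apply), "R" (3x3) and "t" (3): a world point X has camera coordinates R X + t. Camera axes: x right, y down, z forward; pixel columns grow to the right and rows downward; lengths in m; the calibration is good to about 2 mm. A picture is of the moment at which its call begins: read the wrist's pose just before it. camera_model takes no time and is no camera call; for the wrist camera it gives the pose at the moment of the call.
- workorder.hand_in(): hands the job in; it is judged then, once.
The state is a dict: "clock": time; "joints": joint angles; "qd": joint speeds; "effort": joint torques, N m; "tool_pos": TCP position; "eef_rot": TCP orientation; "wrist_force": force on the tool from outside, world axes, zero at the start; "torque": the same for the moment, N m; "opening": finger opening in m; "gripper_force": force on a finger pad.
Only numpy, scipy, OpenCV 4.12 (cv2) and the standard library are available. Lean on these libraries where they do the work, as an engineer would, in place of code of your own. Each camera call takes 0.05 s, during which the arm holds its last target. There are 200 camera calls.

### The job

Pick up the small white charger and hold it upright and level with the inspection camera's lens, about 9 cm in front of it, first with the socket end squarely facing the lens and then, turned half round, with the opposite end facing it, about a second each. Then set it flat on the metal plate of the corner jig and press it into the corner so that it is flush against both fences at once, and finish while still gripping it and pressing it there: do not let go. Leave the brush, the dish, the tape roll and everything else on the bench alone.

Things in the scene. Friction and masses are not known exactly. Their poses are not given: they have to be found in the camera images.
- charger: Small white plug-in charger, a rounded block 42 (x) x 36 (y) x 26 (z) mm, about 50 g. Origin at the centre of its underside, z up. Its -x end has a dark rectangular socket slot, its +x end is plain. It starts upright on the bench, socket end roughly towards the robot. Grip it across its 36 mm width, by its upper half only: the jig's fences cover its lowest 9 mm.
- charger_mid (a point): Centre of the charger, 13 mm above its underside.
- camera: Fixed grey inspection camera with a black lens barrel on a round post and dark square foot, to the left on the bench (a shelf hangs about 0.6 m above the rear of the bench: keep the wrist low there), 131 mm high. Origin on the bench below the head; it looks along its own -x, level, obliquely towards the robot and its right. Foot 75 x 75 mm.
- lens (a point): Centre of the camera's front lens, 110 mm above the bench, 39 mm in front (-x of the camera) of the camera's origin.
- view_spot (a point): Point on the lens axis 90 mm in front of the lens, 110 mm above the bench: the charger's centre belongs here when it is shown.
- jig: Fixed corner jig: aluminium plate 130 x 130 x 8 mm lying on the bench, origin at the centre of its underside; two low steel fences stand on it along its +x (far) and +y (left) sides. The open, flat seating area lies on the -x -y side of the corner. A low blue vice (under 100 mm) stands behind it. Rigid, and not slippery (friction about 0.6): a part leaning on one fence drags along it.
- corner (a point): Inner corner on the plate's top (8 mm above the bench), at x = +35, y = +35 mm of the jig, where the planes of the two fences' inner faces meet. The fences stop a few mm short of one another here.
- far_fence: Steel bar 14 (x) x 86 (y) x 9 mm high on the plate's far side, fixed; origin at the centre of its underside, axes as the jig's; its inner face (towards -x) is 7 mm from the origin, the plane x = +35 mm of the jig, and spans y = -58 to +28 mm.
- left_fence: Steel bar 86 (x) x 14 (y) x 9 mm high on the plate's left side, fixed; origin at the centre of its underside, axes as the jig's; its inner face (towards -y) is 7 mm from the origin, the plane y = +35 mm of the jig, and spans x = -58 to +28 mm.
- dust_brush: Bystander: wooden dust brush, 90 mm long, 19 mm thick, lying loose.
- dish: Bystander: round metal parts dish, 66 mm across, 14 mm high, loose.
- tape_roll: Bystander: roll of black tape, 62 mm across, 19 mm high, lying loose.
Not all that is in view belongs to the job. Several things have the shape of the charger; the one meant has the colours described above.

How it is judged:
On the way, in this order (a step that is already met when the one before it is completed fails the run):
1. the gripped charger is held upright at the view spot with its socket end facing the lens (distance between charger_mid and view_spot below 0.035 m and x of lens in the frame of charger below -0.03 m and angle between the x axis of charger and the x axis of camera, either way round below 0.26 rad and angle between charger's own z axis and vertical below 0.26 rad and contact force between the fingers and charger above 0.5 N), for 0.5 s.
2. the gripped charger is held upright at the view spot with the opposite, plain end facing the lens (distance between charger_mid and view_spot below 0.035 m and x of lens in the frame of charger above 0.03 m and angle between the x axis of charger and the x axis of camera, either way round below 0.26 rad and angle between charger's own z axis and vertical below 0.26 rad and contact force between the fingers and charger above 0.5 N), for 0.5 s.
At the end, for the whole second after the job is handed in: Charger flat on the jig plate (within 3 mm, square and level within 0.06 rad, either way round), centre within 36 mm of the corner, still, pressing each fence with over 0.5 N and gripped by the fingers with over 1 N; bystanders within 30 mm of their starts (contact force between charger and far_fence above 0.5 N and contact force between charger and left_fence above 0.5 N and contact force between the fingers and charger above 1 N and z of charger in the frame of corner between -0.003 and 0.003 m and horizontal distance between charger and corner below 0.036 m and (angle between the x axis of charger and the x axis of jig, either way round below 0.06 rad or angle between the x axis of charger and the y axis of jig, either way round below 0.06 rad) and angle between charger's own z axis and vertical below 0.06 rad and linear speed of charger below 0.02 m/s and distance of each of dust_brush, dish, tape_roll from where it was at the start of the episode below 0.03 m); the arm keeps its last pose, push and grip.
It fails at once if a bystander (dust_brush) is moved more than 30 mm (distance of dust_brush from where it was at the start of the episode above 0.03 m).
It fails at once if a bystander (dish) is moved more than 30 mm (distance of dish from where it was at the start of the episode above 0.03 m).
It fails at once if a bystander (tape_roll) is moved more than 30 mm (distance of tape_roll from where it was at the start of the episode above 0.03 m).
It also fails if it takes over 64 s, if anything falls off the work surface, if the arm or the gripper's body presses on something with over 40 N, if the wrist force passes 120 N, or if a joint passes its speed limit or range.

## Working session

There is one attempt and no reset: what is moved stays moved. The work goes in short steps, Python scripts to look and compute and a tool call to move; the robot and the scene stay as the last step left them, time stands still between calls to the robot, and variables do not carry over. Pictures are saved under pics/ and viewed, at most 10 in all, crops included, and the job is handed in when it is done.

Besides the shell and the picture viewer there is one more tool, called after "Call:" as a command line: name --argument value ..., lists and objects as JSON in quotes. send_rows: Moves the arm, as the interface text tells. Its arguments: {"type":"object","properties":{"targets":{"type":"array"},"squeeze":{"type":"number"}},"required":["targets"]}

```bash
mkdir -p pics; ls
python3 - <<'E'
from workcell import state, imaging, workorder, bot
import cv2,numpy as np
print(state(), bot.pinch_z)
for n in ["scene","top"]:
    p,d=imaging.get_image(n); np.savez(f"{n}0.npz",p=p,d=d)
    cv2.imwrite(f"pics/{n}0.png",p[:,:,::-1]); m=imaging.camera_model(n); print(n,m)
E
```

```text
pics
{'clock': 0.0, 'joints': array([-1.39458493e+00,  4.91558450e-01,  1.55945891e+00,  2.12094378e-05,
        1.09167072e+00, -1.05636218e-01]), 'qd': array([ 0.00077139, -0.00213392,  0.00235044,  0.00039668, -0.00084771,
       -0.00032226]), 'effort': array([ 2.81080072e-03, -6.12625694e+01, -2.58178765e+01,  6.94704219e-02,
        4.82255383e-02, -9.45014153e-05]), 'tool_pos': array([ 0.17379443, -0.60010013,  0.21405917]), 'eef_rot': array([-3.14050531e+00, -1.34207747e-04,  2.81837750e-01]), 'wrist_force': array([-0.03905565,  0.72204232,  0.11060969]), 'torque': array([ 0.04426311, -0.00113478, -0.03137067]), 'gripper_force': 0.0, 'opening': 0.09529005705186805} 0.0188
scene {'intrinsics': array([[456.57907929,   0.        , 284.8621878 ],
       [  0.        , 456.57907929, 214.77837498],
       [  0.        ,   0.        ,   1.        ]]), 'k1': -0.13661040788869672, 'R': array([[-0.66922356, -0.7427218 , -0.0224536 ],
       [-0.30299086,  0.30034967, -0.90442612],
       [ 0.67848093, -0.59846003, -0.42603899]]), 't': array([0.48383081, 0.21562127, 0.66221978])}
top {'intrinsics': array([[533.48484329,   0.        , 274.90459082],
       [  0.        , 533.48484329, 206.81076766],
       [  0.        ,   0.        ,   1.        ]]), 'k1': -0.10597171917734202, 'R': array([[-0.00452608, -0.99998774, -0.00200808],
       [-0.99894485,  0.00461312, -0.04569367],
       [ 0.04570237,  0.00179915, -0.99895348]]), 't': array([0.14780468, 0.56270121, 1.09148682])}
```

View pics/top0.png

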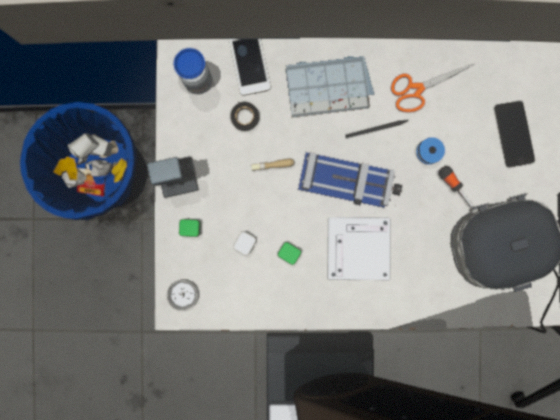

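View pics/scene0.png

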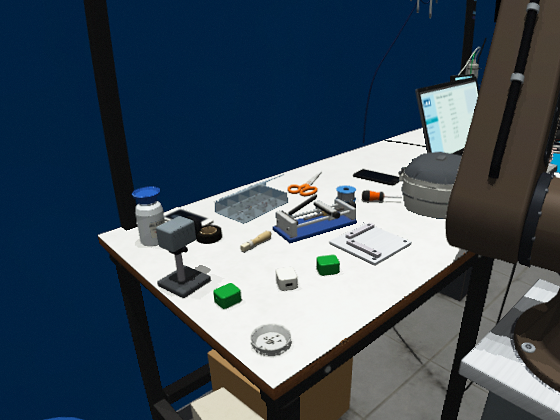

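Top view: the white charger is at (245,243). Same-shape items are the green blocks at (190,228) and (290,253). The jig is at (359,249), camera head at (170,170), brush (272,165), dish (183,294) and tape (245,116). Scene view: charger at (287,279) with a dark slot; green blocks at (228,295) and (327,264). I choose the white one.

```bash
cat > h.py <<'E'
import numpy as np, cv2
from workcell import imaging
def rays(m,uv):
    K=m["intrinsics"]; uv=np.asarray(uv,float).reshape(-1,1,2)
    x=cv2.undistortPointsIter(uv,K,np.array([m["k1"],0,0,0,0.]),None,None,(3,50,1e-12)).reshape(-1,2)
    return np.c_[x,np.ones(len(x))]
def cam(m): return -m["R"].T@m["t"]
def plane(m,uv,z):
    d=rays(m,uv)@m["R"]; c=cam(m); return c+d*((z-c[2])/d[:,2])[:,None]
def cloud(m,d):
    v,u=np.mgrid[:d.shape[0],:d.shape[1]]
    r=rays(m,np.c_[u.ravel(),v.ravel()])*d.reshape(-1,1)
    X=(r-m["t"])@m["R"]; X[d.ravel()==0]=np.nan
    return X.reshape(*d.shape,3)
def two(m1,p1,m2,p2):
    c=[cam(m1),cam(m2)]; ds=[rays(m,p)[0]@m["R"] for m,p in((m1,p1),(m2,p2))]
    A=np.zeros((3,3)); b=np.zeros(3)
    for ci,di in zip(c,ds):
        di=di/np.linalg.norm(di); P=np.eye(3)-np.outer(di,di); A+=P; b+=P@ci
    return np.linalg.solve(A,b)
E
python3 - <<'E'
from h import *
C={}
for n in ["scene","top"]:
    f=np.load(f"{n}0.npz"); m=imaging.camera_model(n); C[n]=(f["p"],cloud(m,f["d"]),m)
def comp(n,u,v,r,zlo,zhi):
    p,X,m=C[n]; z=X[:,:,2]; k=((z>zlo)&(z<zhi)).astype(np.uint8)
    k[:max(v-r,0)]=0;k[v+r:]=0;k[:,:max(u-r,0)]=0;k[:,u+r:]=0
    nn,L,st,ce=cv2.connectedComponentsWithStats(k); i=1+np.argmax(st[1:,4])
    P=X[L==i]; return P
for nm,n,u,v,r,lo,hi in [("charger","top",245,243,20,.015,.04),("charger","scene",287,279,22,.02,.04),("bench","top",230,330-20,12,-.05,.05),
  ("camhead","top",170,170,35,.09,.15),("camhead","scene",175,235,40,.085,.15),("camfoot","top",180,180,40,.004,.03),("plate","top",359,249,45,.004,.04),("plate","scene",370,243,50,.004,.04),
  ("brush","top",272,165,30,.006,.04),("dish","top",183,294,25,.004,.04),("tape","top",245,116,25,.006,.04)]:
    P=comp(n,u,v,r,lo,hi); q=P[:,:2].astype(np.float32)*1000
    rc=cv2.minAreaRect(q); print(nm,n,len(P),"med",np.round(np.median(P,0),4),"z90",np.round(np.percentile(P[:,2],[10,90]),4),"rect",np.round(rc[0],1),np.round(rc[1],1),round(rc[2],1))
p=C["scene"][0]; a=cv2.resize(p[255:305,255:320],(390,300),interpolation=cv2.INTER_CUBIC)
pt=C["top"][0]; b=cv2.resize(pt[210:290,322:396],(370,400),interpolation=cv2.INTER_CUBIC)
c=cv2.resize(p[205:305,150:225],(300,400),interpolation=cv2.INTER_CUBIC)
o=np.zeros((600,800,3),np.uint8); o[:300,:390]=a;o[:400,400:770]=b;o[300:600,:225]=cv2.resize(c,(225,300))
cv2.imwrite("pics/crop1.png",o[:,:,::-1])
E
```

```text
charger top 352 med [0.4891 0.2088 0.0247] z90 [0.022  0.0274] rect [489.6 209.2] [35.8 41.9] 61.6
charger scene 253 med [0.4842 0.2116 0.0244] z90 [0.0223 0.0255] rect [487.2 209.5] [36.  43.6] 60.7
bench top 574 med [ 0.3501  0.2418 -0.0013] z90 [-0.0038  0.0015] rect [349.5 241.2] [48.9 49.1] 90.0
camhead top 999 med [0.628  0.3424 0.128 ] z90 [0.1158 0.1309] rect [628.7 341.3] [43.6 83.3] 10.4
camhead scene 1203 med [0.6113 0.3555 0.1169] z90 [0.0951 0.1295] rect [625.3 342.3] [47.1 84.5] 11.5
camfoot top 503 med [0.6059 0.3408 0.0104] z90 [0.0074 0.013 ] rect [608.9 345.7] [34.3 76.5] 12.0
plate top 3623 med [ 0.477  -0.0278  0.0075] z90 [0.005  0.0152] rect [476.2 -28.6] [128.5 131.5] 89.4
plate scene 1753 med [ 0.4686 -0.0214  0.0071] z90 [0.0057 0.0153] rect [474.8 -28.5] [133.4 134. ] 89.1
brush top 322 med [0.6521 0.1467 0.0146] z90 [0.0108 0.0178] rect [652.9 151.3] [18.3 88.6] 7.7
dish top 295 med [0.3776 0.3463 0.01  ] z90 [0.0055 0.0139] rect [381.3 339.6] [63.2 64.8] 45.8
tape top 472 med [0.7535 0.2087 0.0165] z90 [0.0131 0.0193] rect [754.3 208.7] [58.2 58.7] 55.5
```

View pics/crop1.png

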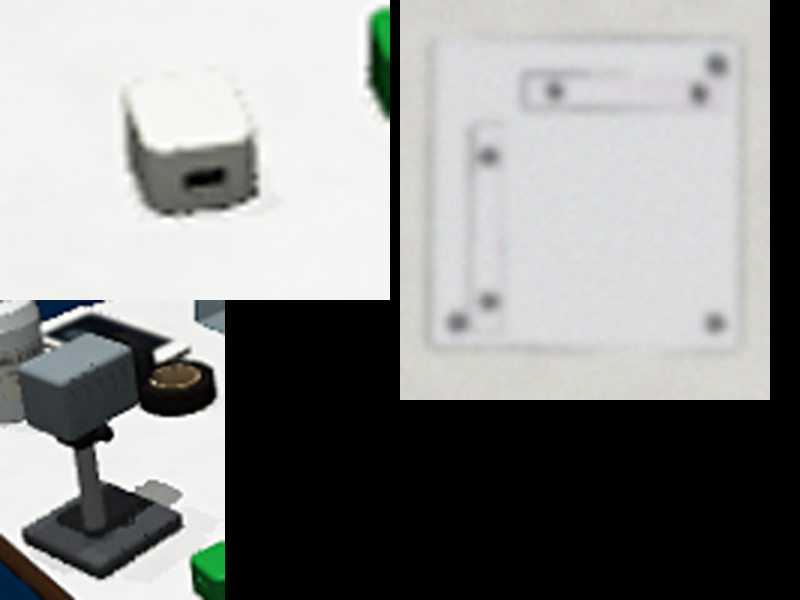

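The crop shows the white charger with its dark slot in the near face, so the choice is right. On the jig, the fences are at the far and left sides. The lens direction still has to be settled, so I'll take a closer look at the head.

Run:
```python
from h import *
f=np.load("top0.npz"); m=imaging.camera_model("top"); X=cloud(m,f["d"]); p=f["p"]
cv2.imwrite("pics/cam1.png",cv2.resize(p[145:215,140:220],(640,560),interpolation=cv2.INTER_CUBIC)[:,:,::-1])
print("z mm rows150-200 step4, cols 144-216 step4")
print((X[150:202:4,144:217:4,2]*1000).round().astype(int))
v,u=np.where((X[:,:,2]>.1)&(X[:,:,2]<.16)&(np.arange(560)[None]>140)&(np.arange(560)[None]<220)&(np.arange(420)[:,None]>140)&(np.arange(420)[:,None]<215))
P=X[v,u]; g=p[v,u].mean(1)
a=np.deg2rad(100.9); e=np.array([np.cos(a),np.sin(a)]); n=np.array([-e[1],e[0]])
s=P[:,:2]@e; w=P[:,:2]@n
for lo in np.arange(s.min(),s.max(),.006):
    k=(s>=lo)&(s<lo+.006)
    if k.sum()>3: print(round(lo*1000),k.sum(),"z",np.median(P[k,2]).round(3),"w",(w[k].min()*1000).round(),(w[k].max()*1000).round(),"grey",g[k].mean().round())
```

```text
z mm rows150-200 step4, cols 144-216 step4
[[                -759                 -770                 -758
                    -1                    1                   -3
                    -5                   -6                    2
                    -2                   -4                   -3
                     0                   -1                    2
                    -2 -9223372036854775808                   -1
                    -4]
 [                -768                 -766                 -753
                    -5                   -5                   -3
                    -3                   -5                   -1
                    -1                   -4                   -3
                    -3                   -1                   -2
                    -3                    0                   -1
                     1]
 [                -764                 -757                 -767
                    -3                    0                   -3
                    -4                  130                  130
                    -1            
[... 4269 characters left out ...]
         0                   -6
                    -2]]
175 76 z 0.121 w -701.0 -668.0 grey 65.0
181 59 z 0.123 w -700.0 -667.0 grey 55.0
187 56 z 0.124 w -701.0 -666.0 grey 55.0
193 67 z 0.124 w -701.0 -664.0 grey 66.0
199 78 z 0.129 w -704.0 -663.0 grey 122.0
205 72 z 0.129 w -703.0 -663.0 grey 137.0
211 74 z 0.129 w -703.0 -663.0 grey 133.0
217 74 z 0.129 w -703.0 -663.0 grey 133.0
223 73 z 0.129 w -703.0 -663.0 grey 136.0
229 76 z 0.129 w -703.0 -663.0 grey 134.0
235 73 z 0.129 w -704.0 -663.0 grey 133.0
241 70 z 0.129 w -702.0 -662.0 grey 134.0
247 74 z 0.129 w -703.0 -663.0 grey 132.0
253 53 z 0.128 w -703.0 -663.0 grey 110.0<stdin>:5: RuntimeWarning: invalid value encountered in cast
```

View pics/cam1.png

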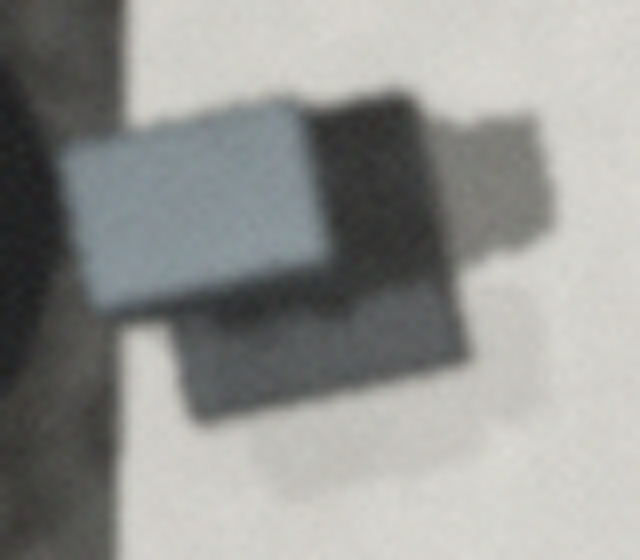

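The camera crop shows the grey head with its dark barrel on the right, pointing to -y. The lens axis is at yaw about 101°, the lens at about (0.638, 0.301) and the view spot at about (0.655, 0.213). The last joint can't turn the charger half round in one grip, so I'll regrasp between the two views. First I'll move above the charger.

Call:
send_rows --targets '[{"tx":35,"ty":60,"tz":8,"wz":10,"hand":0.26},{"tx":35,"ty":60,"tz":8,"wz":10,"hand":0.26},{"tx":35,"ty":60,"tz":8,"wz":10,"hand":0.26},{"tx":35,"ty":60,"tz":8,"wz":10,"hand":0.26},{"tx":35,"ty":60,"tz":8,"wz":10,"hand":0.26}]' --squeeze 20

```text
schema error: expected keys tx, ty, tz, wx, wy, wz, hand
```

Call:
send_rows --targets '[{"tx":15,"ty":56,"tz":0,"wz":9,"hand":0.26},{"tx":15,"ty":56,"tz":0,"wz":9,"hand":0.26},{"tx":15,"ty":56,"tz":0,"wz":9,"hand":0.26},{"tx":15,"ty":56,"tz":-10,"wz":9,"hand":0.26},{"tx":15,"ty":56,"tz":-20,"wz":9,"hand":0.26}]'

```text
schema error: expected keys tx, ty, tz, wx, wy, wz, hand
```

Call:
send_rows --targets '[{"tx":15,"ty":56,"tz":-20,"wz":10,"hand":0.26},{"tx":15,"ty":56,"tz":-20,"wz":10,"hand":0.26},{"tx":15,"ty":56,"tz":-20,"wz":10,"hand":0.26},{"tx":15,"ty":56,"tz":-20,"wz":10,"hand":0.26},{"hand":0.26}]'

```text
schema error: expected keys tx, ty, tz, wx, wy, wz, hand
```

Call:
send_rows --targets '[{"tx":35,"ty":60,"tz":8,"wx":0,"wy":0,"wz":10,"hand":0.26},{"tx":35,"ty":60,"tz":8,"wx":0,"wy":0,"wz":10,"hand":0.26},{"tx":35,"ty":60,"tz":8,"wx":0,"wy":0,"wz":10,"hand":0.26},{"tx":35,"ty":60,"tz":8,"wx":0,"wy":0,"wz":10,"hand":0.26},{"tx":35,"ty":60,"tz":8,"wx":0,"wy":0,"wz":10,"hand":0.26}]' --squeeze 20

```text
clock: 0.72
tool_pos: [0.3308, -0.3303, 0.2505]
eef_rot: [-3.142, -0.0, 1.16]
wrist_force: [1.8, -0.1, -0.0]
opening: 0.06
gripper_force: 0.0
```

Call:
send_rows --targets '[{"tx":15,"ty":56,"tz":0,"wx":0,"wy":0,"wz":9,"hand":0.26},{"tx":15,"ty":56,"tz":0,"wx":0,"wy":0,"wz":9,"hand":0.26},{"tx":15,"ty":56,"tz":0,"wx":0,"wy":0,"wz":9,"hand":0.26},{"tx":15,"ty":56,"tz":-10,"wx":0,"wy":0,"wz":9,"hand":0.26},{"tx":15,"ty":56,"tz":-20,"wx":0,"wy":0,"wz":9,"hand":0.26}]'

```text
clock: 1.35
tool_pos: [0.4057, -0.0505, 0.2206]
eef_rot: [3.14, 0.001, 1.945]
wrist_force: [1.8, -0.8, 0.1]
opening: 0.0602
gripper_force: 0.0
```

Call:
send_rows --targets '[{"tx":15,"ty":56,"tz":-20,"wx":0,"wy":0,"wz":10,"hand":0.26},{"tx":15,"ty":56,"tz":-20,"wx":0,"wy":0,"wz":10,"hand":0.26},{"tx":15,"ty":56,"tz":-20,"wx":0,"wy":0,"wz":10,"hand":0.26},{"tx":15,"ty":56,"tz":0,"wx":0,"wy":0,"wz":10,"hand":0.26},{"tx":0,"ty":0,"tz":0,"wx":0,"wy":0,"wz":0,"hand":0.26}]'

```text
clock: 1.98
tool_pos: [0.4655, 0.1748, 0.1598]
eef_rot: [3.142, -0.0, 2.644]
wrist_force: [-1.4, -1.4, 0.1]
opening: 0.0601
gripper_force: 0.0
```

Run:
```python
from h import *
from workcell import state
m=imaging.camera_model("wrist"); s=state(); p,d=imaging.get_image("wrist"); X=cloud(m,d)
np.savez("w1.npz",p=p,d=d,X=X)
print(s["clock"],s["tool_pos"],s["eef_rot"],s["joints"])
k=((X[:,:,2]>.018)&(X[:,:,2]<.034)&(np.hypot(X[:,:,0]-.489,X[:,:,1]-.209)<.035)).astype(np.uint8)
n,L,st,ce=cv2.connectedComponentsWithStats(k); i=1+np.argmax(st[1:,4]); P=X[L==i]
print(len(P),"z",np.percentile(P[:,2],[10,50,90]),cv2.minAreaRect((P[:,:2]*1000).astype(np.float32)))
cv2.imwrite("pics/w1.png",p[:,:,::-1])
```

```text
1.975 [0.46545401 0.17483472 0.15976352] [ 3.14159165e+00 -4.24562006e-04  2.64430384e+00] [ 2.26228750e-01  3.82498779e-01  1.93013956e+00  3.82161223e-04
  8.29271894e-01 -8.47536920e-01]
1320 z [0.02518481 0.02652476 0.02749575] ((488.6971130371094, 209.6459197998047), (36.26662826538086, 41.71271514892578), 61.021812438964844)
```

View pics/w1.png

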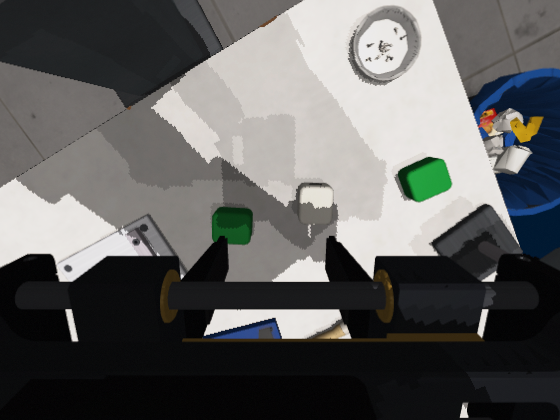

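The wrist view shows the white charger at (316,200) between green blocks at (232,225) and (425,180). Its top is at 26.5 mm, in agreement with the other two views. I'll align, descend and grip.

Call:
send_rows --targets '[{"tx":12,"ty":18,"tz":0,"wx":0,"wy":0,"wz":-0.5,"hand":0.3},{"tx":11,"ty":17,"tz":0,"wx":0,"wy":0,"wz":0,"hand":0.3},{"tx":0,"ty":0,"tz":-40,"wx":0,"wy":0,"wz":0,"hand":0.3},{"tx":0,"ty":0,"tz":-50,"wx":0,"wy":0,"wz":0,"hand":0.3},{"tx":0,"ty":0,"tz":-20,"wx":0,"wy":0,"wz":0,"hand":0.3}]'

```text
clock: 2.65
tool_pos: [0.4871, 0.2051, 0.0483]
eef_rot: [-3.139, -0.002, 2.626]
wrist_force: [-0.6, 0.2, 0.4]
opening: 0.062
gripper_force: 0.0
```

Call:
send_rows --targets '[{"tx":0,"ty":0,"tz":0,"wx":0,"wy":0,"wz":0,"hand":0.3},{"tx":0,"ty":0,"tz":0,"wx":0,"wy":0,"wz":0,"hand":0.3}]'

```text
clock: 2.9
tool_pos: [0.4887, 0.2062, 0.0514]
eef_rot: [3.141, 0.001, 2.628]
wrist_force: [0.7, -1.2, -0.6]
opening: 0.0617
gripper_force: 0.0
```

Call:
send_rows --targets '[{"tx":0,"ty":3,"tz":-20,"wx":0,"wy":0,"wz":0.4,"hand":0.3},{"tx":0,"ty":0,"tz":-19,"wx":0,"wy":0,"wz":0,"hand":0.3},{"tx":0,"ty":0,"tz":0,"wx":0,"wy":0,"wz":0,"hand":0.3},{"tx":0,"ty":0,"tz":0,"wx":0,"wy":0,"wz":0,"hand":0.3}]'

```text
clock: 3.4
tool_pos: [0.4888, 0.2098, 0.0126]
eef_rot: [3.14, 0.001, 2.636]
wrist_force: [-0.3, 0.6, -0.3]
opening: 0.062
gripper_force: 0.0
```

Call:
send_rows --targets '[{"tx":0,"ty":0,"tz":0,"wx":0,"wy":0,"wz":0,"hand":-1},{"tx":0,"ty":0,"tz":0,"wx":0,"wy":0,"wz":0,"hand":-1},{"tx":0,"ty":0,"tz":0,"wx":0,"wy":0,"wz":0,"hand":-1},{"tx":0,"ty":0,"tz":0,"wx":0,"wy":0,"wz":0,"hand":-1},{"tx":0,"ty":0,"tz":0,"wx":0,"wy":0,"wz":0,"hand":-1}]'

```text
clock: 4.03
tool_pos: [0.4883, 0.2098, 0.0116]
eef_rot: [3.141, 0.0, 2.636]
wrist_force: [0.1, 0.1, 4.8]
opening: 0.0358
gripper_force: 20.0
```

Call:
send_rows --targets '[{"tx":0,"ty":0,"tz":47,"wx":0,"wy":0,"wz":0,"hand":-1},{"tx":0,"ty":0,"tz":50,"wx":0,"wy":0,"wz":0,"hand":-1},{"tx":33,"ty":1,"tz":0,"wx":0,"wy":0,"wz":-10,"hand":-1},{"tx":33,"ty":1,"tz":0,"wx":0,"wy":0,"wz":-10,"hand":-1},{"tx":33,"ty":1,"tz":0,"wx":0,"wy":0,"wz":-10,"hand":-1}]'

```text
clock: 4.65
tool_pos: [0.5881, 0.2128, 0.1084]
eef_rot: [-3.142, -0.0, 2.107]
wrist_force: [0.1, 0.2, -0.5]
opening: 0.0361
gripper_force: 20.0
```

Call:
send_rows --targets '[{"tx":33,"ty":0,"tz":0,"wx":0,"wy":0,"wz":-10,"hand":-1},{"tx":33,"ty":0,"tz":0,"wx":0,"wy":0,"wz":-10,"hand":-1},{"tx":0,"ty":0,"tz":0,"wx":0,"wy":0,"wz":0,"hand":-1},{"tx":0,"ty":0,"tz":0,"wx":0,"wy":0,"wz":0,"hand":-1},{"tx":0,"ty":0,"tz":0,"wx":0,"wy":0,"wz":0,"hand":-1}]'

```text
clock: 5.28
tool_pos: [0.6524, 0.2129, 0.1085]
eef_rot: [-3.141, 0.0, 1.765]
wrist_force: [0.4, 1.0, -0.6]
opening: 0.0359
gripper_force: 20.0
```

Call:
send_rows --targets '[{"tx":2,"ty":0,"tz":0,"wx":0,"wy":0,"wz":0,"hand":-1},{"tx":0,"ty":0,"tz":0,"wx":0,"wy":0,"wz":0,"hand":-1},{"tx":0,"ty":0,"tz":0,"wx":0,"wy":0,"wz":0,"hand":-1},{"tx":0,"ty":0,"tz":0,"wx":0,"wy":0,"wz":0,"hand":-1},{"tx":0,"ty":0,"tz":0,"wx":0,"wy":0,"wz":0,"hand":-1}]'

```text
clock: 5.9
tool_pos: [0.6552, 0.2128, 0.1084]
eef_rot: [3.142, -0.0, 1.764]
wrist_force: [0.8, 0.2, -0.7]
opening: 0.0359
gripper_force: 20.0
```

Call:
send_rows --targets '[{"tx":0,"ty":0,"tz":0,"wx":0,"wy":0,"wz":0,"hand":-1},{"tx":0,"ty":0,"tz":0,"wx":0,"wy":0,"wz":0,"hand":-1},{"tx":0,"ty":0,"tz":0,"wx":0,"wy":0,"wz":0,"hand":-1},{"tx":0,"ty":0,"tz":0,"wx":0,"wy":0,"wz":0,"hand":-1},{"tx":0,"ty":0,"tz":0,"wx":0,"wy":0,"wz":0,"hand":-1}]'

```text
clock: 6.52
tool_pos: [0.6553, 0.2128, 0.1084]
eef_rot: [3.141, 0.0, 1.764]
wrist_force: [0.0, -0.3, -0.8]
opening: 0.036
gripper_force: 20.0
```

Run:
```python
from h import *
p,d=imaging.get_image("scene"); cv2.imwrite("pics/v1.png",cv2.resize(p[130:330,120:380],(780,600))[:,:,::-1])
```

```text
(no output)
```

View pics/v1.png

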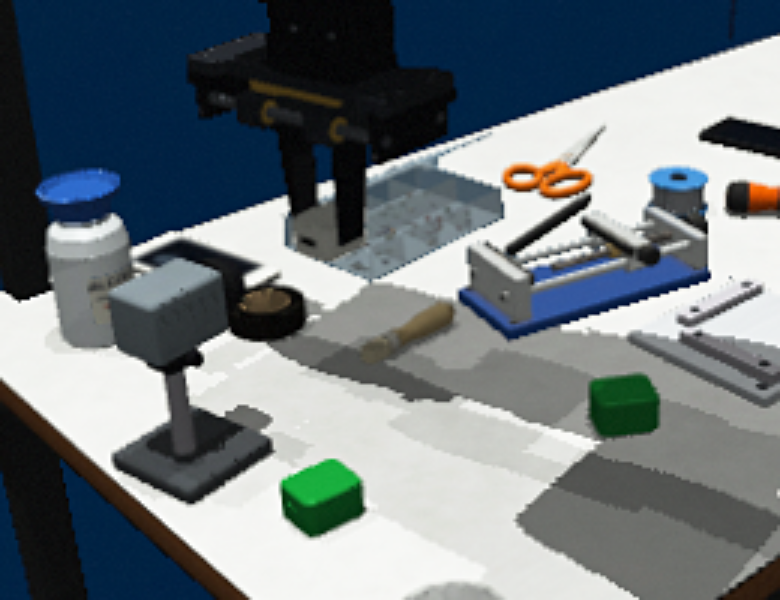

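The picture shows the socket at (315,240) facing the camera. Now I'll return to the clear spot, turning -60°, and set it down.

Call:
send_rows --targets '[{"tx":-33,"ty":0,"tz":0,"wx":0,"wy":0,"wz":-10,"hand":-1},{"tx":-33,"ty":-1,"tz":0,"wx":0,"wy":0,"wz":-10,"hand":-1},{"tx":-33,"ty":-1,"tz":0,"wx":0,"wy":0,"wz":-10,"hand":-1},{"tx":-33,"ty":-1,"tz":0,"wx":0,"wy":0,"wz":-10,"hand":-1},{"tx":-33,"ty":0,"tz":0,"wx":0,"wy":0,"wz":-10,"hand":-1}]'

```text
clock: 7.2
tool_pos: [0.4893, 0.2097, 0.1086]
eef_rot: [3.141, -0.0, 0.885]
wrist_force: [1.1, -0.2, -0.0]
opening: 0.0358
gripper_force: 20.0
```

Call:
send_rows --targets '[{"tx":0,"ty":0,"tz":-35,"wx":0,"wy":0,"wz":-10,"hand":-1},{"tx":0,"ty":0,"tz":-35,"wx":0,"wy":0,"wz":0,"hand":-1},{"tx":0,"ty":0,"tz":-15,"wx":0,"wy":0,"wz":0,"hand":-1},{"tx":0,"ty":0,"tz":0,"wx":0,"wy":0,"wz":0,"hand":-1},{"tx":0,"ty":0,"tz":0,"wx":0,"wy":0,"wz":0,"hand":-1}]'

```text
clock: 7.82
tool_pos: [0.4908, 0.21, 0.0243]
eef_rot: [3.141, -0.001, 0.717]
wrist_force: [1.3, -0.7, -0.6]
opening: 0.0357
gripper_force: 20.0
```

Call:
send_rows --targets '[{"tx":0,"ty":0,"tz":-8,"wx":0,"wy":0,"wz":0,"hand":-1},{"tx":0,"ty":0,"tz":-4,"wx":0,"wy":0,"wz":0,"hand":-1},{"tx":0,"ty":0,"tz":0,"wx":0,"wy":0,"wz":0,"hand":-1}]'

```text
clock: 8.2
tool_pos: [0.4903, 0.2098, 0.0114]
eef_rot: [3.141, -0.0, 0.716]
wrist_force: [0.8, 0.3, 0.3]
opening: 0.036
gripper_force: 20.0
```

Call:
send_rows --targets '[{"tx":0,"ty":0,"tz":0,"wx":0,"wy":0,"wz":0,"hand":0.3},{"tx":0,"ty":0,"tz":0,"wx":0,"wy":0,"wz":0,"hand":0.3},{"tx":0,"ty":0,"tz":0,"wx":0,"wy":0,"wz":0,"hand":0.3},{"tx":0,"ty":0,"tz":25,"wx":0,"wy":0,"wz":0,"hand":0.3},{"tx":0,"ty":0,"tz":30,"wx":0,"wy":0,"wz":0,"hand":0.3}]'

```text
clock: 8.82
tool_pos: [0.4899, 0.2097, 0.0666]
eef_rot: [-3.141, 0.001, 0.716]
wrist_force: [-0.7, 0.2, -0.5]
opening: 0.0614
gripper_force: 0.0
```

Call:
send_rows --targets '[{"tx":0,"ty":0,"tz":0,"wx":0,"wy":0,"wz":10,"hand":0.3},{"tx":0,"ty":0,"tz":0,"wx":0,"wy":0,"wz":10,"hand":0.3},{"tx":0,"ty":0,"tz":0,"wx":0,"wy":0,"wz":10,"hand":0.3},{"tx":0,"ty":0,"tz":0,"wx":0,"wy":0,"wz":10,"hand":0.3},{"tx":0,"ty":0,"tz":0,"wx":0,"wy":0,"wz":10,"hand":0.3}]'

```text
clock: 9.45
tool_pos: [0.4902, 0.2098, 0.0664]
eef_rot: [3.141, 0.0, 1.595]
wrist_force: [-0.2, -0.0, -0.0]
opening: 0.0617
gripper_force: 0.0
```

Call:
send_rows --targets '[{"tx":0,"ty":0,"tz":0,"wx":0,"wy":0,"wz":10,"hand":0.3},{"tx":0,"ty":0,"tz":0,"wx":0,"wy":0,"wz":10,"hand":0.3},{"tx":0,"ty":0,"tz":0,"wx":0,"wy":0,"wz":10,"hand":0.3},{"tx":0,"ty":0,"tz":0,"wx":0,"wy":0,"wz":10,"hand":0.3},{"tx":0,"ty":0,"tz":0,"wx":0,"wy":0,"wz":10,"hand":0.3}]'

```text
clock: 10.07
tool_pos: [0.4902, 0.2098, 0.0664]
eef_rot: [3.142, -0.0, 2.467]
wrist_force: [0.3, -0.2, 0.9]
opening: 0.0619
gripper_force: 0.0
```

Call:
send_rows --targets '[{"tx":0,"ty":0,"tz":0,"wx":0,"wy":0,"wz":10,"hand":0.3},{"tx":0,"ty":0,"tz":0,"wx":0,"wy":0,"wz":10,"hand":0.3},{"tx":0,"ty":0,"tz":0,"wx":0,"wy":0,"wz":10,"hand":0.3},{"tx":0,"ty":0,"tz":0,"wx":0,"wy":0,"wz":10,"hand":0.3},{"tx":0,"ty":0,"tz":0,"wx":0,"wy":0,"wz":10,"hand":0.3}]'

```text
clock: 10.7
tool_pos: [0.4902, 0.2098, 0.0664]
eef_rot: [3.141, -0.0, -2.943]
wrist_force: [-0.2, 0.3, 0.7]
opening: 0.0616
gripper_force: 0.0
```

Call:
send_rows --targets '[{"tx":0,"ty":0,"tz":0,"wx":0,"wy":0,"wz":10,"hand":0.3},{"tx":0,"ty":0,"tz":0,"wx":0,"wy":0,"wz":10,"hand":0.3},{"tx":0,"ty":0,"tz":0,"wx":0,"wy":0,"wz":10,"hand":0.3},{"tx":0,"ty":0,"tz":0,"wx":0,"wy":0,"wz":0,"hand":0.3},{"tx":0,"ty":0,"tz":0,"wx":0,"wy":0,"wz":0,"hand":0.3}]'

```text
clock: 11.32
tool_pos: [0.4902, 0.2098, 0.0664]
eef_rot: [3.141, 0.0, -2.429]
wrist_force: [0.6, -0.4, 0.6]
opening: 0.0617
gripper_force: 0.0
```

```bash
cat > see.py <<'E'
from h import *
from workcell import state
m=imaging.camera_model("wrist"); s=state(); p,d=imaging.get_image("wrist"); X=cloud(m,d)
print(s["clock"],s["tool_pos"],np.rad2deg(s["eef_rot"]))
k=((X[:,:,2]>.018)&(X[:,:,2]<.034)&(np.hypot(X[:,:,0]-.49,X[:,:,1]-.21)<.035)).astype(np.uint8)
n,L,st,ce=cv2.connectedComponentsWithStats(k); i=1+np.argmax(st[1:,4]); P=X[L==i]
print(len(P),"z",np.percentile(P[:,2],[10,50,90]),cv2.minAreaRect((P[:,:2]*1000).astype(np.float32)))
E
python3 see.py
```

```text
11.325 [0.49023174 0.20979769 0.06639975] [ 1.79993656e+02  4.17380649e-05 -1.39174405e+02]
2531 z [0.02528523 0.02650544 0.02736508] ((489.7773132324219, 209.9105682373047), (42.32380676269531, 36.002037048339844), 40.481224060058594)
```

Call:
send_rows --targets '[{"tx":0,"ty":0,"tz":-30,"wx":0,"wy":0,"wz":0,"hand":0.3},{"tx":0,"ty":0,"tz":-20,"wx":0,"wy":0,"wz":0,"hand":0.3},{"tx":0,"ty":0,"tz":-4,"wx":0,"wy":0,"wz":0,"hand":0.3},{"tx":0,"ty":0,"tz":0,"wx":0,"wy":0,"wz":0,"hand":0.3},{"tx":0,"ty":0,"tz":0,"wx":0,"wy":0,"wz":0,"hand":-1}]'

```text
clock: 12.0
tool_pos: [0.4906, 0.2099, 0.0132]
eef_rot: [-3.141, 0.001, -2.426]
wrist_force: [-0.0, 1.3, -0.5]
opening: 0.0564
gripper_force: 0.0
```

Call:
send_rows --targets '[{"tx":0,"ty":0,"tz":0,"wx":0,"wy":0,"wz":0,"hand":-1},{"tx":0,"ty":0,"tz":0,"wx":0,"wy":0,"wz":0,"hand":-1},{"tx":0,"ty":0,"tz":0,"wx":0,"wy":0,"wz":0,"hand":-1},{"tx":0,"ty":0,"tz":0,"wx":0,"wy":0,"wz":0,"hand":-1}]'

```text
clock: 12.5
tool_pos: [0.4904, 0.2098, 0.0127]
eef_rot: [-3.141, 0.0, -2.425]
wrist_force: [-0.8, 0.2, 6.3]
opening: 0.0357
gripper_force: 20.0
```

Call:
send_rows --targets '[{"tx":0,"ty":0,"tz":47,"wx":0,"wy":0,"wz":0,"hand":-1},{"tx":0,"ty":0,"tz":50,"wx":0,"wy":0,"wz":-10,"hand":-1},{"tx":0,"ty":0,"tz":0,"wx":0,"wy":0,"wz":-10,"hand":-1},{"tx":0,"ty":0,"tz":0,"wx":0,"wy":0,"wz":-10,"hand":-1},{"tx":0,"ty":0,"tz":0,"wx":0,"wy":0,"wz":-10,"hand":-1}]'

```text
clock: 13.12
tool_pos: [0.4901, 0.2098, 0.1095]
eef_rot: [3.142, 0.0, -3.129]
wrist_force: [-0.9, -0.2, -1.0]
opening: 0.0357
gripper_force: 20.0
```

Call:
send_rows --targets '[{"tx":25,"ty":1,"tz":0,"wx":0,"wy":0,"wz":-10,"hand":-1},{"tx":25,"ty":1,"tz":0,"wx":0,"wy":0,"wz":-10,"hand":-1},{"tx":25,"ty":1,"tz":0,"wx":0,"wy":0,"wz":-10,"hand":-1},{"tx":25,"ty":0,"tz":0,"wx":0,"wy":0,"wz":-10,"hand":-1},{"tx":25,"ty":0,"tz":0,"wx":0,"wy":0,"wz":-10,"hand":-1}]'

```text
clock: 13.75
tool_pos: [0.6159, 0.2128, 0.1091]
eef_rot: [-3.141, -0.0, 2.281]
wrist_force: [-1.1, -0.9, -0.3]
opening: 0.0358
gripper_force: 20.0
```

Call:
send_rows --targets '[{"tx":20,"ty":0,"tz":0,"wx":0,"wy":0,"wz":-10,"hand":-1},{"tx":20,"ty":0,"tz":0,"wx":0,"wy":0,"wz":-10,"hand":-1},{"tx":0,"ty":0,"tz":0,"wx":0,"wy":0,"wz":-10,"hand":-1},{"tx":0,"ty":0,"tz":0,"wx":0,"wy":0,"wz":0,"hand":-1},{"tx":0,"ty":0,"tz":0,"wx":0,"wy":0,"wz":0,"hand":-1}]'

```text
clock: 14.38
tool_pos: [0.655, 0.2128, 0.1093]
eef_rot: [-3.141, 0.0, 1.767]
wrist_force: [-0.1, 0.3, -0.9]
opening: 0.0359
gripper_force: 20.0
```

Call:
send_rows --targets '[{"tx":0,"ty":0,"tz":0,"wx":0,"wy":0,"wz":0,"hand":-1},{"tx":0,"ty":0,"tz":0,"wx":0,"wy":0,"wz":0,"hand":-1},{"tx":0,"ty":0,"tz":0,"wx":0,"wy":0,"wz":0,"hand":-1},{"tx":0,"ty":0,"tz":0,"wx":0,"wy":0,"wz":0,"hand":-1},{"tx":0,"ty":0,"tz":0,"wx":0,"wy":0,"wz":0,"hand":-1}]'

```text
clock: 15.0
tool_pos: [0.6553, 0.2128, 0.1094]
eef_rot: [3.141, 0.0, 1.764]
wrist_force: [0.1, 0.6, -1.2]
opening: 0.0359
gripper_force: 20.0
```

Call:
send_rows --targets '[{"tx":0,"ty":0,"tz":0,"wx":0,"wy":0,"wz":0,"hand":-1},{"tx":0,"ty":0,"tz":0,"wx":0,"wy":0,"wz":0,"hand":-1},{"tx":0,"ty":0,"tz":0,"wx":0,"wy":0,"wz":0,"hand":-1},{"tx":0,"ty":0,"tz":0,"wx":0,"wy":0,"wz":0,"hand":-1},{"tx":0,"ty":0,"tz":0,"wx":0,"wy":0,"wz":0,"hand":-1}]'

```text
clock: 15.62
tool_pos: [0.6553, 0.2128, 0.1094]
eef_rot: [3.141, -0.0, 1.764]
wrist_force: [-0.4, -0.4, -0.5]
opening: 0.0359
gripper_force: 20.0
```

Run:
```python
from h import *
p,d=imaging.get_image("scene"); cv2.imwrite("pics/v2.png",cv2.resize(p[180:240,190:270],(640,480))[:,:,::-1])
# refine fences from initial top image: line of intensity edges via depth-high points
f=np.load("top0.npz"); m=imaging.camera_model("top"); X=cloud(m,f["d"])
k=((X[:,:,2]>.0135)&(X[:,:,2]<.022)&(abs(X[:,:,0]-.476)<.06)&(abs(X[:,:,1]+.028)<.06)).astype(np.uint8)
k=cv2.morphologyEx(k,cv2.MORPH_CLOSE,np.ones((3,3)));n,L,st,ce=cv2.connectedComponentsWithStats(k)
for i in range(1,n):
    if st[i,4]>60: print(st[i],cv2.minAreaRect((X[L==i][:,:2]*1000).astype(np.float32)))
```

```text
[346 225  42   9 288] ((513.9761962890625, -43.92964172363281), (86.345458984375, 15.361528396606445), 85.42523193359375)
[336 235  10  42 294] ((462.0973815917969, 10.636539459228516), (19.277917861938477, 84.64232635498047), 89.40263366699219)
```

View pics/v2.png

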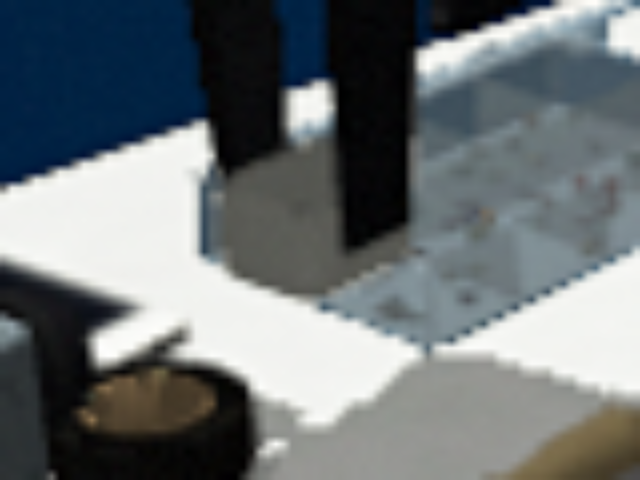

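The second picture shows the plain end facing the lens. The next move is to just short of the jig corner, turning +78°.

Call:
send_rows --targets '[{"tx":-35,"ty":0,"tz":10,"wx":0,"wy":0,"wz":10,"hand":-1},{"tx":-35,"ty":0,"tz":10,"wx":0,"wy":0,"wz":10,"hand":-1},{"tx":-35,"ty":0,"tz":0,"wx":0,"wy":0,"wz":10,"hand":-1},{"tx":-35,"ty":0,"tz":0,"wx":0,"wy":0,"wz":10,"hand":-1},{"tx":-37,"ty":0,"tz":0,"wx":0,"wy":0,"wz":10,"hand":-1}]'

```text
clock: 16.3
tool_pos: [0.4772, 0.2128, 0.1296]
eef_rot: [3.141, 0.0, 2.642]
wrist_force: [-0.6, 0.1, -0.8]
opening: 0.0358
gripper_force: 20.0
```

Call:
send_rows --targets '[{"tx":0,"ty":-50,"tz":0,"wx":0,"wy":0,"wz":10,"hand":-1},{"tx":0,"ty":-50,"tz":0,"wx":0,"wy":0,"wz":10,"hand":-1},{"tx":0,"ty":-50,"tz":0,"wx":0,"wy":0,"wz":8,"hand":-1},{"tx":0,"ty":-50,"tz":0,"wx":0,"wy":0,"wz":0,"hand":-1},{"tx":0,"ty":-38,"tz":0,"wx":0,"wy":0,"wz":0,"hand":-1}]'

```text
clock: 16.92
tool_pos: [0.4782, -0.027, 0.1296]
eef_rot: [-3.142, 0.001, 3.124]
wrist_force: [0.7, -0.1, 0.2]
opening: 0.0356
gripper_force: 20.0
```

Call:
send_rows --targets '[{"tx":0,"ty":0,"tz":-40,"wx":0,"wy":0,"wz":0,"hand":-1},{"tx":0,"ty":0,"tz":-40,"wx":0,"wy":0,"wz":0,"hand":-1},{"tx":0,"ty":0,"tz":0,"wx":0,"wy":0,"wz":0,"hand":-1},{"tx":0,"ty":0,"tz":0,"wx":0,"wy":0,"wz":0,"hand":-1}]'

```text
clock: 17.42
tool_pos: [0.4788, -0.0252, 0.0504]
eef_rot: [-3.142, 0.001, 3.125]
wrist_force: [0.6, 0.1, 0.1]
opening: 0.0361
gripper_force: 20.0
```

Run:
```python
from h import *
from workcell import state
s=state(); print(s["tool_pos"],np.rad2deg(s["eef_rot"]),s["wrist_force"])
m=imaging.camera_model("wrist"); p,d=imaging.get_image("wrist"); X=cloud(m,d)
k=(X[:,:,2]>.0135)&(X[:,:,2]<.021)&(X[:,:,0]>.40)&(X[:,:,0]<.54)&(X[:,:,1]>-.1)&(X[:,:,1]<.04)
n,L,st,ce=cv2.connectedComponentsWithStats(k.astype(np.uint8))
for i in range(1,n):
    if st[i,4]>100: print(st[i],cv2.minAreaRect((X[L==i][:,:2]*1000).astype(np.float32)))
cv2.imwrite("pics/j1.png",p[:,:,::-1])
```

```text
[ 0.47877255 -0.02517304  0.0504494 ] [-1.79997063e+02  4.99984618e-02  1.79061913e+02] [0.56179283 0.10601175 0.06322315]
[ 320  150   25  117 2156] ((461.716064453125, 14.021894454956055), (14.42122745513916, 84.69442749023438), 89.45594787597656)
```

View pics/j1.png

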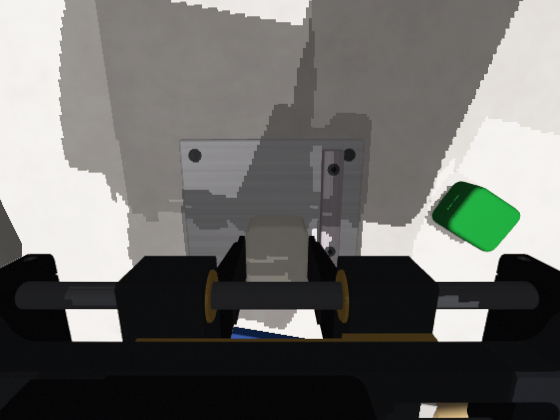

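The wrist view shows the charger at (277,250) clear of the left fence at (332,200). The left fence's inner face is at y≈0.0067 and the far fence plane at x≈0.512. Now I'll lower it to the plate.

Call:
send_rows --targets '[{"tx":0,"ty":0,"tz":-20,"wx":0,"wy":0,"wz":0.4,"hand":-1},{"tx":0,"ty":0,"tz":-7,"wx":0,"wy":0,"wz":0,"hand":-1},{"tx":0,"ty":0,"tz":0,"wx":0,"wy":0,"wz":0,"hand":-1},{"tx":0,"ty":0,"tz":0,"wx":0,"wy":0,"wz":0,"hand":-1}]'

```text
clock: 17.98
tool_pos: [0.4786, -0.0252, 0.0231]
eef_rot: [-3.142, 0.001, 3.132]
wrist_force: [0.2, 0.5, -0.3]
opening: 0.0357
gripper_force: 20.0
```

Call:
send_rows --targets '[{"tx":0,"ty":0,"tz":-1,"wx":0,"wy":0,"wz":0,"hand":-1},{"tx":0,"ty":0,"tz":0,"wx":0,"wy":0,"wz":0,"hand":-1},{"tx":0,"ty":0,"tz":0,"wx":0,"wy":0,"wz":0,"hand":-1}]'

```text
clock: 18.35
tool_pos: [0.4783, -0.0252, 0.0215]
eef_rot: [3.142, 0.0, 3.132]
wrist_force: [-0.3, -0.3, -0.6]
opening: 0.0356
gripper_force: 20.0
```

Call:
send_rows --targets '[{"tx":0,"ty":0,"tz":-1,"wx":0,"wy":0,"wz":0,"hand":-1},{"tx":0,"ty":0,"tz":0,"wx":0,"wy":0,"wz":0,"hand":-1},{"tx":0,"ty":0,"tz":0,"wx":0,"wy":0,"wz":0,"hand":-1}]'

```text
clock: 18.73
tool_pos: [0.4783, -0.0252, 0.0207]
eef_rot: [3.142, 0.0, 3.132]
wrist_force: [-2.1, 0.3, 6.9]
opening: 0.0358
gripper_force: 20.0
```

Call:
send_rows --targets '[{"tx":5,"ty":6,"tz":0.4,"wx":0,"wy":0,"wz":0,"hand":-1},{"tx":5,"ty":6,"tz":0,"wx":0,"wy":0,"wz":0,"hand":-1},{"tx":0,"ty":0,"tz":0,"wx":0,"wy":0,"wz":0,"hand":-1},{"tx":0,"ty":0,"tz":0,"wx":0,"wy":0,"wz":0,"hand":-1}]' --squeeze 30

```text
clock: 19.23
tool_pos: [0.4883, -0.0131, 0.0207]
eef_rot: [3.141, -0.0, 3.132]
wrist_force: [1.6, -0.2, -0.5]
opening: 0.0359
gripper_force: 30.0
```

Call:
send_rows --targets '[{"tx":1,"ty":0,"tz":0,"wx":0,"wy":0,"wz":0,"hand":-1},{"tx":0,"ty":0,"tz":0,"wx":0,"wy":0,"wz":0,"hand":-1},{"tx":0,"ty":0,"tz":0,"wx":0,"wy":0,"wz":0,"hand":-1}]'

```text
clock: 19.6
tool_pos: [0.4893, -0.0133, 0.0208]
eef_rot: [3.142, 0.0, 3.132]
wrist_force: [0.4, -0.4, 0.0]
opening: 0.0358
gripper_force: 30.0
```

Call:
send_rows --targets '[{"tx":1,"ty":0,"tz":0,"wx":0,"wy":0,"wz":0,"hand":-1},{"tx":0,"ty":0,"tz":0,"wx":0,"wy":0,"wz":0,"hand":-1},{"tx":0,"ty":0,"tz":0,"wx":0,"wy":0,"wz":0,"hand":-1}]'

```text
clock: 19.98
tool_pos: [0.4903, -0.0132, 0.0208]
eef_rot: [3.142, 0.0, 3.132]
wrist_force: [-1.5, -0.5, -0.5]
opening: 0.0356
gripper_force: 30.0
```

Call:
send_rows --targets '[{"tx":0,"ty":1,"tz":0,"wx":0,"wy":0,"wz":0,"hand":-1},{"tx":0,"ty":0,"tz":0,"wx":0,"wy":0,"wz":0,"hand":-1},{"tx":0,"ty":0,"tz":0,"wx":0,"wy":0,"wz":0,"hand":-1}]'

```text
clock: 20.35
tool_pos: [0.4902, -0.0122, 0.0208]
eef_rot: [3.141, -0.0, 3.132]
wrist_force: [-0.5, -0.4, -0.1]
opening: 0.0357
gripper_force: 30.0
```

Call:
send_rows --targets '[{"tx":0,"ty":1,"tz":0,"wx":0,"wy":0,"wz":0,"hand":-1},{"tx":0,"ty":0,"tz":0,"wx":0,"wy":0,"wz":0,"hand":-1},{"tx":0,"ty":0,"tz":0,"wx":0,"wy":0,"wz":0,"hand":-1}]'

```text
clock: 20.72
tool_pos: [0.4903, -0.0116, 0.0208]
eef_rot: [-3.141, 0.0, 3.132]
wrist_force: [-0.5, -4.9, -0.3]
opening: 0.0355
gripper_force: 30.0
```

Call:
send_rows --targets '[{"tx":0,"ty":0.5,"tz":0,"wx":0,"wy":0,"wz":0,"hand":-1},{"tx":0,"ty":0,"tz":0,"wx":0,"wy":0,"wz":0,"hand":-1},{"tx":0,"ty":0,"tz":0,"wx":0,"wy":0,"wz":0,"hand":-1}]'

```text
clock: 21.1
tool_pos: [0.4903, -0.0115, 0.0208]
eef_rot: [-3.141, 0.0, 3.132]
wrist_force: [-1.8, -10.3, -0.4]
opening: 0.0356
gripper_force: 30.0
```

Call:
send_rows --targets '[{"tx":0.7,"ty":-0.6,"tz":0,"wx":0,"wy":0,"wz":0,"hand":-1},{"tx":0,"ty":0,"tz":0,"wx":0,"wy":0,"wz":0,"hand":-1},{"tx":0,"ty":0,"tz":0,"wx":0,"wy":0,"wz":0,"hand":-1}]'

```text
clock: 21.48
tool_pos: [0.4907, -0.0116, 0.0208]
eef_rot: [-3.141, -0.001, 3.132]
wrist_force: [-1.7, -6.1, 0.5]
opening: 0.036
gripper_force: 30.0
```

Call:
send_rows --targets '[{"tx":0.7,"ty":0,"tz":0,"wx":0,"wy":0,"wz":0,"hand":-1},{"tx":0,"ty":0,"tz":0,"wx":0,"wy":0,"wz":0,"hand":-1},{"tx":0,"ty":0,"tz":0,"wx":0,"wy":0,"wz":0,"hand":-1}]'

```text
clock: 21.85
tool_pos: [0.4908, -0.0116, 0.0208]
eef_rot: [-3.141, -0.002, 3.132]
wrist_force: [-6.3, -6.6, 2.5]
opening: 0.0356
gripper_force: 30.0
```

Call:
send_rows --targets '[{"tx":0.4,"ty":-0.4,"tz":0,"wx":0,"wy":0,"wz":0,"hand":-1},{"tx":0,"ty":0,"tz":0,"wx":0,"wy":0,"wz":0,"hand":-1},{"tx":0,"ty":0,"tz":0,"wx":0,"wy":0,"wz":0,"hand":-1}]'

```text
clock: 22.22
tool_pos: [0.4916, -0.0116, 0.0208]
eef_rot: [3.141, -0.001, 3.132]
wrist_force: [-4.1, -3.1, 3.3]
opening: 0.036
gripper_force: 30.0
```

Call:
send_rows --targets '[{"tx":0,"ty":0.6,"tz":-0.2,"wx":0,"wy":0,"wz":0,"hand":-1},{"tx":0,"ty":0,"tz":0,"wx":0,"wy":0,"wz":0,"hand":-1},{"tx":0,"ty":0,"tz":0,"wx":0,"wy":0,"wz":0,"hand":-1}]'

```text
clock: 22.6
tool_pos: [0.4916, -0.0116, 0.0208]
eef_rot: [-3.141, -0.001, 3.132]
wrist_force: [-6.4, -9.4, 5.6]
opening: 0.0361
gripper_force: 30.0
```

Run:
```python
from h import *
from workcell import state
s=state(); print({k:np.round(v,4) for k,v in s.items() if k in("clock","tool_pos","eef_rot","wrist_force","torque","qd")})
m=imaging.camera_model("wrist"); p,d=imaging.get_image("wrist"); X=cloud(m,d)
z=X[:,:,2]; k=(z>.030)&(z<.039)&(X[:,:,0]>.45)&(X[:,:,0]<.52)&(X[:,:,1]>-.04)&(X[:,:,1]<.02)
P=X[k]; A=np.c_[P[:,:2]-P[:,:2].mean(0),np.ones(len(P))]; print(len(P),"plane",np.linalg.lstsq(A,P[:,2],rcond=None)[0],P[:,:2].min(0),P[:,:2].max(0))
a=cv2.resize(p[140:280,200:380],(720,560)); cv2.imwrite("pics/j2.png",a[:,:,::-1])
```

```text
{'clock': np.float64(22.6), 'qd': array([-0.0015, -0.0008,  0.0002, -0.0003, -0.0002, -0.0003]), 'tool_pos': array([ 0.4916, -0.0116,  0.0208]), 'eef_rot': array([-3.1413e+00, -9.0000e-04,  3.1320e+00]), 'wrist_force': array([-6.428 , -9.3552,  5.5643]), 'torque': array([-1.574 ,  1.006 , -0.0698])}
3719 plane [ 0.020205   -0.00123483  0.03449796] [ 0.46951212 -0.03597606] [0.50475722 0.0138536 ]
```

View pics/j2.png

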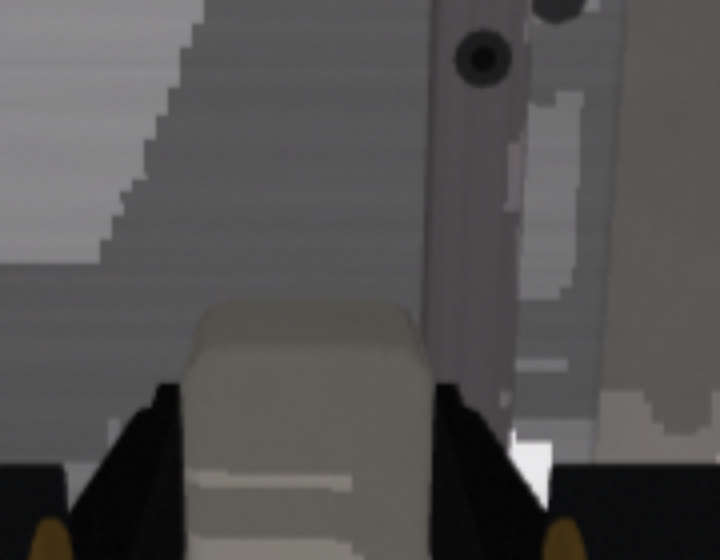

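The charger sits against the left fence at (430,330) in the crop. The far fence contact is ambiguous because of friction, so I'll take the y push off and test x alone.

Call:
send_rows --targets '[{"tx":0,"ty":-1.5,"tz":0.3,"wx":0,"wy":0,"wz":0,"hand":-1},{"tx":0,"ty":0,"tz":0,"wx":0,"wy":0,"wz":0,"hand":-1},{"tx":0,"ty":0,"tz":0,"wx":0,"wy":0,"wz":0,"hand":-1}]'

```text
clock: 23.02
tool_pos: [0.4916, -0.0124, 0.0208]
eef_rot: [3.141, -0.001, 3.132]
wrist_force: [-5.3, 0.4, 2.7]
opening: 0.0356
gripper_force: 30.0
```

Call:
send_rows --targets '[{"tx":0.6,"ty":0,"tz":0,"wx":0,"wy":0,"wz":0,"hand":-1},{"tx":0,"ty":0,"tz":0,"wx":0,"wy":0,"wz":0,"hand":-1},{"tx":0,"ty":0,"tz":0,"wx":0,"wy":0,"wz":0,"hand":-1}]'

```text
clock: 23.4
tool_pos: [0.4916, -0.0124, 0.0208]
eef_rot: [3.141, -0.002, 3.132]
wrist_force: [-7.5, -1.0, 4.1]
opening: 0.0354
gripper_force: 30.0
```

Call:
send_rows --targets '[{"tx":0.6,"ty":0,"tz":0,"wx":0,"wy":0,"wz":0,"hand":-1},{"tx":0,"ty":0,"tz":0,"wx":0,"wy":0,"wz":0,"hand":-1},{"tx":0,"ty":0,"tz":0,"wx":0,"wy":0,"wz":0,"hand":-1}]'

```text
clock: 23.78
tool_pos: [0.4916, -0.0124, 0.0208]
eef_rot: [3.141, -0.004, 3.132]
wrist_force: [-9.8, -1.7, 6.4]
opening: 0.0355
gripper_force: 30.0
```

The far fence is confirmed at tool x = 0.4916. I'll push y back on firmly.

Call:
send_rows --targets '[{"tx":0,"ty":1,"tz":0,"wx":0,"wy":0,"wz":0,"hand":-1},{"tx":0,"ty":0,"tz":0,"wx":0,"wy":0,"wz":0,"hand":-1},{"tx":0,"ty":0,"tz":0,"wx":0,"wy":0,"wz":0,"hand":-1}]'

```text
clock: 24.15
tool_pos: [0.4917, -0.0119, 0.0208]
eef_rot: [-3.142, -0.003, 3.132]
wrist_force: [-10.0, -8.0, 5.9]
opening: 0.0357
gripper_force: 30.0
```

Call:
send_rows --targets '[{"tx":0,"ty":0.8,"tz":0,"wx":0,"wy":0,"wz":0,"hand":-1},{"tx":0,"ty":0,"tz":0,"wx":0,"wy":0,"wz":0,"hand":-1},{"tx":0,"ty":0,"tz":0,"wx":0,"wy":0,"wz":0,"hand":-1}]'

```text
clock: 24.52
tool_pos: [0.4917, -0.0116, 0.0208]
eef_rot: [-3.141, -0.003, 3.132]
wrist_force: [-11.6, -13.7, 7.0]
opening: 0.0355
gripper_force: 30.0
```

Call:
send_rows --targets '[{"tx":0,"ty":0.6,"tz":0,"wx":0,"wy":0,"wz":0,"hand":-1},{"tx":0,"ty":0,"tz":0,"wx":0,"wy":0,"wz":0,"hand":-1},{"tx":0,"ty":0,"tz":0,"wx":0,"wy":0,"wz":0,"hand":-1}]'

```text
clock: 24.9
tool_pos: [0.4917, -0.0115, 0.0208]
eef_rot: [-3.141, -0.003, 3.132]
wrist_force: [-12.1, -19.0, 6.6]
opening: 0.0357
gripper_force: 30.0
```

Call:
send_rows --targets '[{"tx":0.2,"ty":0,"tz":0,"wx":0,"wy":0,"wz":0,"hand":-1},{"tx":0,"ty":0,"tz":0,"wx":0,"wy":0,"wz":0,"hand":-1},{"tx":0,"ty":0,"tz":0,"wx":0,"wy":0,"wz":0,"hand":-1},{"tx":0,"ty":0,"tz":0,"wx":0,"wy":0,"wz":0,"hand":-1},{"tx":0,"ty":0,"tz":0,"wx":0,"wy":0,"wz":0,"hand":-1}]'

```text
clock: 25.52
tool_pos: [0.4917, -0.0115, 0.0208]
eef_rot: [-3.141, -0.004, 3.132]
wrist_force: [-13.7, -20.0, 7.0]
opening: 0.0359
gripper_force: 30.0
```

Run:
```python
from workcell import state, workorder
s=state(); print(s["clock"],s["tool_pos"],s["eef_rot"],s["wrist_force"],s["gripper_force"])
print(workorder.hand_in())
```

```text
25.525 [ 0.49168523 -0.01149645  0.02080691] [-3.14073213 -0.00385845  3.1321919 ] [-13.66335562 -19.99357181   7.03387729] 30.012802183628082
the job is handed in; nothing more can be done
None
```

I showed the charger to the lens socket end first and then plain end, regripping it on the bench between the two. I handed the job in at 25.5 s with the charger still gripped at 30 N, pressing both fences flat on the jig plate. The hand-in gave no verdict.

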